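# Index the specimen vise to its third click

## Task

On the swivel base that carries the small vise, swing the arm by its upright black knob, counter-clockwise as seen from above, to the third click counted from the stop pin (a quarter turn from the stop; standing at the stop is click zero), and leave it clicked in there. It may already stand on click one. Leave the other swivel base, the one with the lens, as it is.

Things in the scene. Friction and masses are not known exactly. Their poses are not given: they have to be found in the camera images.
- vise_base: Fixed aluminium disc, 136 mm across, 26 mm high, under the small steel vise (which grips a brass block). Origin: centre of its underside, on the vertical swivel axis. Local x points to where the arm stands at the stop (click 0). Six black rim marks 30 degrees apart show the clicks, counter-clockwise from a steel stop pin (8 mm thick, 22 mm tall); the arm covers the mark it stands on.
- vise_turn (a joint): Swivel angle (rad): 0 with the arm at the stop pin, growing counter-clockwise from above. A spring ball clicks in at 0, 0.524, 1.047, 1.571, 2.094 and 2.618; let go within about 10 degrees of a click, it pulls itself in. Passing the ridge between clicks takes 5 to 10 N at the knob. It starts on click 0 or 1.
- vise_knob (a point): Upright black round post, 22 mm in diameter, to grip from above: this point is the centre of its top face, 86 mm above the table, 95 mm from the swivel axis. It stands at the end of a flat steel arm 16 mm wide whose top is 39 mm above the table. The vise behind it reaches 81 mm above the table and up to 58 mm from the axis.
- lens_knob (a point): The same point on the knob of the other swivel base, which is alike but carries an upright round lens (top 125 mm above the table). It must stay where it is.

How it is judged:
By the outcome, as a careful person would: the job done as asked, in the order asked, and still so for the second after the job is handed in, with the robot touching nothing.
It also fails if it takes over 38 s, if anything falls off the work surface, if the arm or the gripper's body presses on something with over 40 N, if the wrist force passes 120 N, or if a joint passes its speed limit or range.

## Robot

A 7-joint arm with a two-finger parallel gripper is mounted at the origin on the work surface. World frame = base frame: x ahead of the robot, y to its left, z up, the work surface at z = 0. Lengths are in mm, angles in rad, forces in N, time in s.
With the tool pointing down it reaches from about 425 to 875 mm from the base axis. Payload 8.4 kg.
Tool frame: the origin (TCP) lies between the finger pads; the fingertips stand env.tcp_to_tips ahead of it and the grasp point (between the pads) is the TCP (env.tcp_to_tips is the distance from the TCP to the fingertips, in mm); z points along the fingers, y is the line along which they close (so a half turn about z gives the same grasp; the last joint's range is limited). The gripper opens to 87 mm and grips with 3 to 60 N. Pads are 19 mm wide; open, the fingers measure 117 mm over their backs; the gripper's body (75 mm by 190 mm) begins 51 mm behind the grasp point.
Start: joints at [-1.283, 0.333, 0.04, 1.465, -0.013, 1.343, -0.059], TCP at [245.196, 601.949, 241.546] pointing down, gripper open.
Joint ranges: [-2.58, 2.58], [-0.38, 2.09], [-1.3, 1.39], [0.25, 2.4], [-1.5, 4.64], [0.08, 2.09], [-2.65, 2.65]. Speed limits (rad/s): [2.22, 2.22, 2.79, 2.79, 3.14, 3.14, 3.14].

## Interface

Orientations are given as [roll, pitch, yaw] about the fixed x, y, z axes, in that order (R = Rz(yaw) Ry(pitch) Rx(roll)).
In Python, from workcell import env, eyes, sense, sign_off gives the robot as it stands (env), with the cameras (eyes), the readings as plain functions and the job as plain functions.
- The arm moves only by the tool shift_gripper, called after ">>>" as name(argument=value, ...), one argument or row to a line, values as JSON. Schema: {"type":"object","properties":{"segments":{"type":"array","items":{"type":"array","items":{"type":"array","items":{"type":"number"},"minItems":7,"maxItems":7},"minItems":1,"maxItems":8},"minItems":1,"maxItems":1},"grip_n":{"type":"number"},"only":{"type":"string"},"quiet":{"type":"boolean"},"lines":{"type":"string"}},"required":["segments"],"additionalProperties":false}. segments is a list that holds a single list of rows (three levels of brackets), with 1 to 8 rows, each of 7 numbers: the finger opening in mm, then dx, dy, dz in normalised numbers (1 is 600 mm), then a rotation vector rx, ry, rz in a scale on which 1.0 is 2 rad; each row shifts and turns the commanded pose from where the row before left it, along the tool's axes as they then stand; what a row does not reach is not made up. A row lasts 1/8 s, in which the tool goes at most 62.5 mm and 0.188 rad, less where a joint would pass 70% of its speed; a pose out of reach is approached as far as the arm can. The fingers move at their own pace and stop on an object; grip_n is the grip in N (left out, the last holds). Time passes only in rows, so rows that do not move let the fingers close. The tool returns the time, the measured TCP pose, the force, the opening and the grip force at its end. only (a regular expression) keeps the lines of the reply that match it, lines (a string "A,B") keeps lines A to B, and quiet returns only ok. Shift and turn numbers lie between -1 and 1, and a call with a number outside is refused. Input that does not fit is refused with a message, and nothing moves.
- sense(): the state, without advancing time (a new reading comes with each control period).
- eyes.grab_frame(name): name is "scene" or "side" or "wrist"; returns the picture (420x560x3 uint8, blue, green, red); there is no depth.
- eyes.calibration(name): a dict with "fov_y" (degrees; the focal length in pixels is half the picture's height over the tangent of half this angle, whatever the lens; pixels are square), "cx", "cy" (the principal point, pixels), "view" (4x4, takes a point from world to camera coordinates). Camera axes: x right, y up, looking along -z (the intrinsics and any distortion apply to the point x, -y, -z); pixel columns grow to the right and rows downward; lengths in mm; the calibration is good to about 2 mm. A picture is of the moment at which its call begins: read the wrist's pose just before it. calibration takes no time and is no camera call; for the wrist camera it gives the pose at the moment of the call.
- sign_off(): hands the job in; it is judged then, once.
The state is a dict: "time": time; "joint_pos": joint angles; "qd": joint speeds; "joint_efforts": joint torques, N m; "ee_pos": TCP position; "orientation": TCP orientation; "contact_force": force on the tool from outside, world axes, zero at the start; "moment": the same for the moment, N m; "opening": finger opening in mm; "gripper_force": force on a finger pad.
Only numpy, scipy, OpenCV 4.12 (cv2) and the standard library are available. Lean on these libraries where they do the work, as an engineer would, in place of code of your own. Each camera call takes 0.05 s, during which the arm holds its last target. There are 200 camera calls.

## Working session

There is one attempt and no reset: what is moved stays moved. The work goes in short steps, Python scripts to look and compute and a tool call to move; the robot and the scene stay as the last step left them, time stands still between calls to the robot, and variables do not carry over. Pictures are saved under pics/ and viewed, at most 10 in all, crops included, and the job is handed in when it is done.

```bash
ls; mkdir -p pics
```

Run:
```python
from workcell import env, eyes, sense, sign_off
import cv2,numpy as np
s=sense();print(s['time'],s['ee_pos'],s['orientation'],s['opening'],env.tcp_to_tips)
for n in("scene","side"):
    cv2.imwrite(f"pics/{n}0.png",eyes.grab_frame(n)); c=eyes.calibration(n);print(n,c)
```

```text
pics
workcell.py
0.0 [245.05942939 601.56736076 240.6537771 ] [-3.13999163e+00  1.16120097e-04  2.75476404e+00] 86.91223321700832 19.0
scene {'fov_y': 54.898746690190215, 'cx': 278.207170081564, 'cy': 206.25636310704542, 'view': array([[ 2.75662407e-01,  9.61224867e-01, -7.54940361e-03,
        -9.80011497e+01],
       [-7.12315060e-01,  2.09540415e-01,  6.69850782e-01,
         2.90030526e+02],
       [ 6.45459134e-01, -1.79275125e-01,  7.42457363e-01,
        -1.15175900e+03],
       [ 0.00000000e+00,  0.00000000e+00,  0.00000000e+00,
         1.00000000e+00]])}
side {'fov_y': 47.800265127154546, 'cx': 291.50829050494104, 'cy': 208.91551077951075, 'view': array([[ 8.68299758e-01, -4.95557340e-01, -2.18735676e-02,
        -4.73623233e+02],
       [ 2.89771425e-01,  4.70950947e-01,  8.33209293e-01,
        -2.02434982e+02],
       [-4.02601604e-01, -7.29813763e-01,  5.52524950e-01,
        -6.85310312e+02],
       [ 0.00000000e+00,  0.00000000e+00,  0.00000000e+00,
         1.00000000e+00]])}
```

View pics/scene0.png

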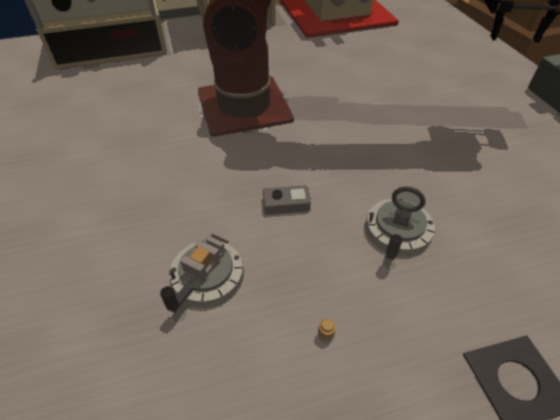

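View pics/side0.png

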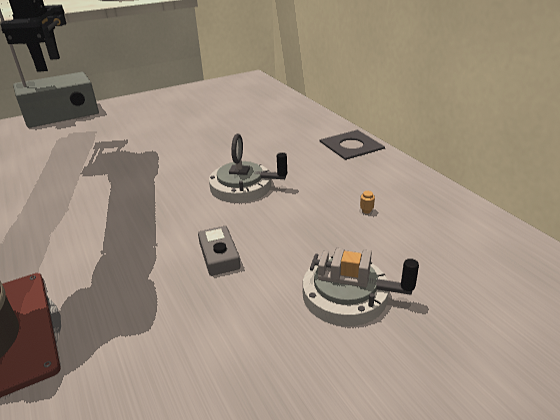

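The scene picture shows the vise base at about (207,270) with its knob at (170,298), and the lens base at (400,222). In the side picture the vise is at (347,285) with its knob at (410,275). Next I'll take enlarged crops to find the stop pin and the marks.

Create h.py:
```python
from workcell import env, eyes, sense, sign_off
import numpy as np,cv2
def cam(n):
    c=eyes.calibration(n);f=210/np.tan(np.radians(c['fov_y'])/2);return c,f
def ray(n,u,v):
    c,f=cam(n);V=c['view'];R=V[:3,:3]
    d=R.T@np.array([(u-c['cx'])/f,-(v-c['cy'])/f,-1]);return -R.T@V[:3,3],d/np.linalg.norm(d)
def plane(n,u,v,z):
    o,d=ray(n,u,v);return o+d*(z-o[2])/d[2]
def proj(n,P):
    c,f=cam(n);p=c['view']@np.append(P,1);return c['cx']-f*p[0]/p[2],c['cy']+f*p[1]/p[2]
def tri(a,b):
    (o1,d1),(o2,d2)=ray(*a),ray(*b)
    t=np.linalg.lstsq(np.c_[d1,-d2],o2-o1,rcond=None)[0];p,q=o1+t[0]*d1,o2+t[1]*d2
    return (p+q)/2,np.linalg.norm(p-q)
```

Run:
```python
from h import *
a=cv2.imread('pics/scene0.png')[220:320,150:260];b=cv2.imread('pics/side0.png')[230:330,295:435]
a=cv2.resize(a,None,fx=5,fy=5,interpolation=2);b=cv2.resize(b,None,fx=5,fy=5,interpolation=2)
cv2.imwrite('pics/a.png',np.clip(a*1.5,0,255));cv2.imwrite('pics/b.png',np.clip(b*1.4,0,255))
for n,(x0,x1,y0,y1) in dict(scene=(155,185,280,315),side=(398,425,252,296)).items():
    im=cv2.imread(f'pics/{n}0.png');m=(im.max(2)<45).astype(np.uint8);k=np.zeros_like(m);k[y0:y1,x0:x1]=m[y0:y1,x0:x1]
    _,_,st,ce=cv2.connectedComponentsWithStats(k);print(n,st[1:],ce[1:])
```

```text
scene [[162 288  18  24 268]] [[169.84701493 298.96641791]]
side [[398 259  21  35 477]] [[408.88888889 276.00838574]][ WARN:0@0.084] global loadsave.cpp:1063 imwrite_ Unsupported depth image for selected encoder is fallbacked to CV_8U.
```

View pics/a.png

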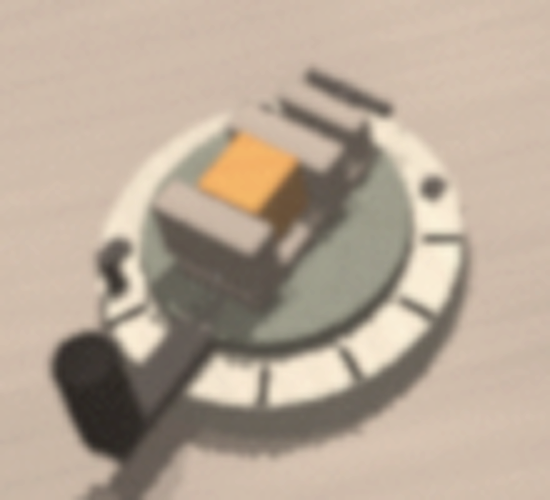

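View pics/b.png

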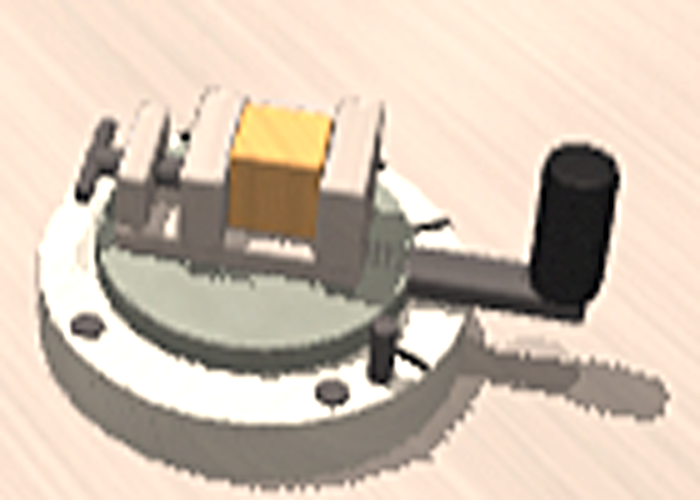

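The crops show the pin at left (scene crop 118,262), then one bare mark (128,312), then the arm. Four marks follow at (265,385), (350,362), (415,308) and (440,238). The arm is therefore on click 1, and the goal is the mark at (350,362).

Run:
```python
from h import *
k,e=tri(('scene',150+88/5,220+357/5),('side',295+583/5,230+165/5));print('knob',k,e)
print(plane('scene',167.6,291.4,86),plane('side',411.6,263,86))
uv=[(128,312),(265,385),(350,362),(415,308),(440,238)];a=np.radians([0,60,90,120,150])
P=np.array([plane('scene',150+u/5,220+v/5,26)[:2] for u,v in uv]);z=P@[1,1j]
A=np.c_[np.ones(5),np.exp(1j*a)];s,_,_,_=np.linalg.lstsq(A.astype(complex),z,rcond=None)
print('c',s[0],'r',abs(s[1]),'phase',np.degrees(np.angle(s[1])),abs(A@s-z))
d=(k[:2]@[1,1j])-s[0];print(abs(d),np.degrees(np.angle(d/s[1])))
for n,im in (('scene',0),('side',0)):
    i=cv2.imread(f'pics/{n}0.png')
for t in(30,60,90):
    p=s[0]+95*np.exp(1j*(np.radians(t)+np.angle(s[1])));print(t,p,proj('side',[p.real,p.imag,86]))
```

```text
knob [ 603.52645513 -256.88290194   83.19309026] 0.40081110749968984
[ 605.21065387 -256.31735274   86.        ] [ 601.05803662 -259.45060393   86.        ]
c (536.8617713289826-191.31168695026636j) r 59.751515375531945 phase -75.00826550746608 [0.61439423 0.81253135 0.14866378 0.11971076 0.44527065]
93.50809751561884 30.48203791154554
30 (604.0272241349705-258.49652117173787j) (np.float64(412.7129525652458), np.float64(261.9557306613905))
60 (628.6211768263887-215.91273373211283j) (np.float64(406.1025414785586), np.float64(241.42583761161774))
90 (628.628270916817-166.73711567433176j) (np.float64(385.7455574611737), np.float64(225.63945852511827))
```

Careful with the scale: shifts go in shares of 600 mm and turns go in shares of 2 rad. That gives: -60 mm / 600 = -0.1, -55 mm / 600 = -0.0917.

>>> shift_gripper(
  segments=[
    [[60,-0.0833,-0.0367,0,0,0,0],[60,-0.1,-0.025,0,0,0,0],[60,-0.1,-0.025,0,0,0,0],[60,-0.1,-0.0333,0,0,0,0],[60,-0.1,-0.0417,0,0,0,0],[60,-0.0917,-0.05,0,0,0,0],[60,-0.0833,-0.0583,0,0,0,0],[60,-0.075,-0.0667,0,0,0,0]],
  ],
)

```text
time: 1.1
ee_pos: [574.9, 249.4, 241.0]
orientation: [-3.141, -0.0, 2.755]
contact_force: [0.3, -0.2, -0.2]
opening: 59.9
gripper_force: 0.0
```

```bash
python3 -c "
from h import *
print(plane('scene',402,220,26),sense()['orientation'],sense()['joint_pos'])"
```

```text
[533.50879052 212.34006231  26.        ] [-3.14096749e+00 -2.16610890e-04  2.75467824e+00] [-0.70913733  0.28957069  0.28538258  1.53796304 -0.08266501  1.32657437
  0.76892393]
```

Scaled: -54 mm / 600 = -0.09, -52 mm / 600 = -0.0867.

>>> shift_gripper(
  segments=[
    [[60,-0.0583,-0.08,0,0,0,0],[60,-0.0583,-0.08,0,0,0,0],[60,-0.05,-0.0833,0,0,0,0],[60,-0.0417,-0.0867,0,0,0,0],[60,-0.0333,-0.09,0,0,0,0],[60,-0.0333,-0.09,0,0,0,0],[60,-0.0333,-0.09,0,0,0,0],[60,-0.0333,-0.09,0,0,0,0]],
  ],
)

```text
time: 2.1
ee_pos: [607.3, -211.1, 241.3]
orientation: [3.142, -0.0, 2.755]
contact_force: [1.3, -0.6, -0.1]
opening: 60.0
gripper_force: 0.0
```

>>> shift_gripper(
  segments=[
    [[60,-0.0217,-0.0667,0,0,0,0.065],[60,0,0,0,0,0,0.065],[60,0,0,0,0,0,0.069],[60,0,0,0,0,0,0]],
  ],
)

```text
time: 2.6
ee_pos: [604.5, -251.3, 241.0]
orientation: [-3.141, -0.001, 2.358]
contact_force: [-0.8, 0.6, 0.6]
opening: 59.8
gripper_force: 0.0
```

Run:
```python
from h import *
s=sense();print(s['ee_pos'],s['orientation'],s['joint_pos'])
cv2.imwrite('pics/w1.png',eyes.grab_frame('wrist'))
print(proj('wrist',[603.5,-257.7,86]),proj('wrist',[536.9,-191.3,26]))
```

```text
[ 604.47584235 -251.32616436  241.04718866] [-3.14090294e+00 -7.39246324e-04  2.35759351e+00] [-0.12084154  0.38192863  0.59780741  1.47598734 -0.21621841  1.35107519
  1.27751057]
(np.float64(269.2947974213327), np.float64(202.6846653168511)) (np.float64(270.0297959239724), np.float64(84.95680215657127))
```

View pics/w1.png

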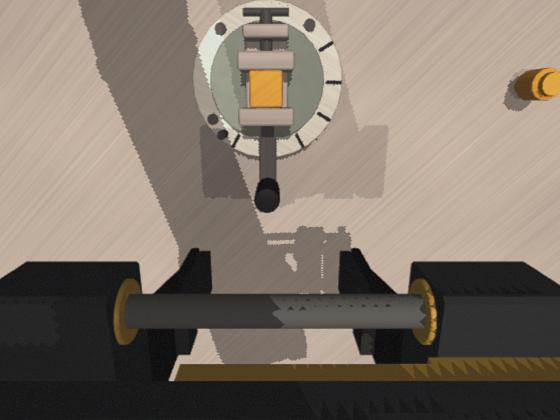

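The wrist picture shows the knob top at about (267,200), against a predicted (269,203), so they agree within 2 mm. The bare mark 0 and the pin are at the left, (237,140) and (222,134), which confirms click 1.

Run:
```python
from h import *
from scipy.spatial.transform import Rotation as R
s=sense();p=plane('wrist',267,200,86);print(p)
k=np.array([603.5,-257.5,66]);T=R.from_euler('xyz',s['orientation']).as_matrix()
for q in (k,[p[0],p[1],66]): print(T.T@(np.array(q)-s['ee_pos']))
```

```text
[ 600.56579517 -257.4234996    86.        ]
[ -3.75025096  -5.1141184  175.1807919 ]
[ -1.61362072  -7.12663343 175.18297366]
```

Scaled: 40 mm / 600 = 0.0667, -2.5 mm / 600 = -0.0042.

>>> shift_gripper(
  segments=[
    [[60,-0.0042,-0.01,0.05,0,0,0],[60,0,0,0.0667,0,0,0],[60,0,0,0.0667,0,0,0],[60,0,0,0.05,0,0,0],[60,0,0,0.0333,0,0,0],[60,0,0,0.02,0,0,0],[60,0,0,0,0,0,0]],
  ],
)

```text
time: 3.52
ee_pos: [602.1, -257.4, 69.3]
orientation: [-3.141, -0.0, 2.357]
contact_force: [-0.1, 0.6, -0.2]
opening: 60.0
gripper_force: 0.0
```

>>> shift_gripper(
  segments=[
    [[15,0,0,0,0,0,0],[15,0,0,0,0,0,0],[15,0,0,0,0,0,0],[15,0,0,0,0,0,0],[15,0,0,0,0,0,0],[15,0,0,0,0,0,0]],
  ],
  grip_n=25,
)

```text
time: 4.28
ee_pos: [601.9, -257.9, 69.7]
orientation: [-3.141, 0.0, 2.356]
contact_force: [-1.5, -1.3, 2.3]
opening: 21.4
gripper_force: 25.0
```

Gripped. Next comes the 60° arc in 8 equal steps.

Scaled: 12.4 mm / 600 = 0.0207, 0.8 mm / 600 = 0.0013, -0.131 rad / 2 = -0.0655.

>>> shift_gripper(
  segments=[
    [[15,0.0013,0.0207,0,0,0,-0.0655],[15,0.0013,0.0207,0,0,0,-0.0655],[15,0.0013,0.0207,0,0,0,-0.0655],[15,0.0013,0.0207,0,0,0,-0.0655]],
  ],
  grip_n=30,
)

```text
time: 4.78
ee_pos: [626.5, -214.0, 69.6]
orientation: [3.141, -0.001, 2.886]
contact_force: [-8.1, -6.3, 5.2]
opening: 21.2
gripper_force: 30.0
```

>>> shift_gripper(
  segments=[
    [[15,0.0013,0.0207,0,0,0,-0.0655],[15,0.0013,0.0207,0,0,0,-0.0655],[15,0.0013,0.0207,0,0,0,-0.0655],[15,0.0013,0.0207,0,0,0,-0.0655],[15,0,0,0,0,0,0],[15,0,0,0,0,0,0]],
  ],
)

```text
time: 5.52
ee_pos: [625.9, -166.2, 69.6]
orientation: [3.141, -0.002, -2.879]
contact_force: [-6.3, -1.9, 5.0]
opening: 21.1
gripper_force: 30.0
```

>>> shift_gripper(
  segments=[
    [[60,0,0,0,0,0,0],[60,0,0,0,0,0,0],[60,0,0,0,0,0,0],[60,0,0,0,0,0,0]],
  ],
)

```text
time: 6.02
ee_pos: [626.9, -165.6, 69.5]
orientation: [3.142, 0.0, -2.878]
contact_force: [0.1, 1.0, 0.2]
opening: 53.0
gripper_force: 0.0
```

>>> shift_gripper(
  segments=[
    [[60,0,0,-0.025,0,0,0],[60,0,0,-0.0583,0,0,0],[60,0,0,-0.0667,0,0,0],[60,0,0,-0.0667,0,0,0],[60,0,0,-0.0667,0,0,0],[60,0,0,0,0,0,0]],
  ],
)

```text
time: 6.78
ee_pos: [628.4, -166.4, 244.7]
orientation: [-3.139, 0.007, -2.879]
contact_force: [-0.4, 0.3, -0.2]
opening: 60.1
gripper_force: 0.0
```

Run:
```python
from h import *
cv2.imwrite('pics/w2.png',eyes.grab_frame('wrist'));s=eyes.grab_frame('scene');cv2.imwrite('pics/s2.png',s)
for t in(60,90,120):
    p=536.9-191.3j+95*np.exp(1j*np.radians(t-75));print(t,proj('wrist',[p.real,p.imag,86]))
```

```text
60 (np.float64(214.48168206948148), np.float64(185.15749939999756))
90 (np.float64(273.2572574504076), np.float64(200.4532287467253))
120 (np.float64(332.02995608033996), np.float64(185.30977326046835))
```

View pics/w2.png

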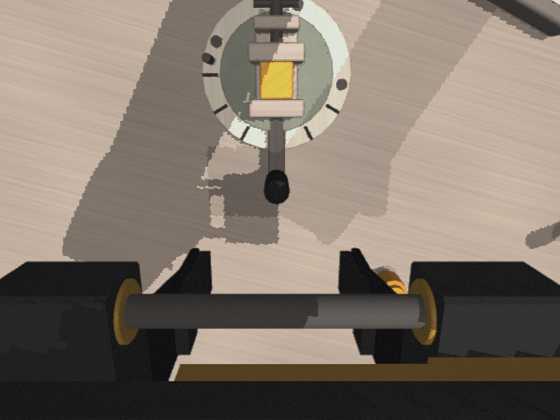

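View pics/s2.png

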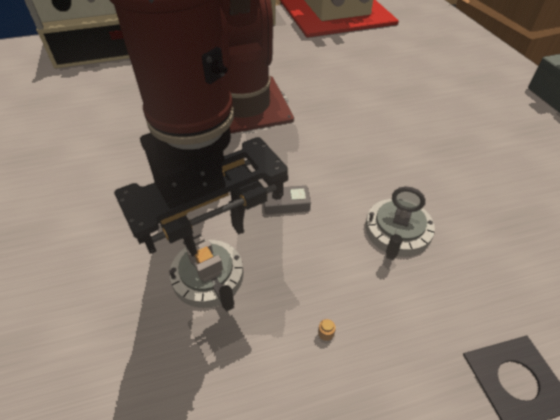

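The wrist picture shows three bare marks (0, 1, 2) at left, (210,75), (220,108) and (245,132), next to the pin at (208,58). The arm is on mark 3, with marks 4 and 5 to the right. The lens knob is unchanged in the scene at (394,246).

>>> shift_gripper(
  segments=[
    [[60,0,0,0,0,0,0],[60,0,0,0,0,0,0]],
  ],
)

```text
time: 7.12
ee_pos: [626.4, -165.5, 238.6]
orientation: [3.141, -0.002, -2.878]
contact_force: [0.3, 0.4, 0.4]
opening: 60.2
gripper_force: 0.0
```

```bash
python3 -c "
from workcell import env, eyes, sense, sign_off
print(sign_off())"
```

```text
the job is handed in; nothing more can be done
None
```

The vise arm was on click 1; I swung it counter-clockwise to click 3, where the camera shows it clicked in, left the lens base untouched, and handed the job in at about 7 s with the robot clear.

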